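Unclamp a tested board and hang it on the drying tree

TASK

Flip the red toggle clamp right over to its open stop so that the board in the test fixture is released, and then turn the drying tree until its empty branch points along the yellow arrow on its base. After that lift the board out and hang it on that branch by its window, leaving it hanging still and upright with the branch still at the arrow; do not knock the boards already hanging, and leave the meter, the yellow bin and the screwdriver alone.

Things in the scene. Friction and masses are not known exactly. Their poses are not given: they have to be found in the camera images.
- fixture: Grey test fixture fixed to the bench; plate 90 mm (x), y = -120 to +56 mm, 20 mm thick. Origin: on the bench under the seated board's centre. The board stands on the plate, its axes parallel to the fixture's, its lower 26 mm in black guides with 2 mm play; it lifts straight out. Clamp hinge: along x, at y = -75, z = 90 mm.
- clamp (a joint): Toggle clamp, hinged about the fixture's +x. 0 = closed: steel arm (47 mm) over the board's shoulder, red handle nearly upright. 1.9 rad = open stop: handle out to the fixture's -y, just below level, arm up. A spring holds either end; past the centre at 0.95 rad it snaps open. Takes about 8 N on the handle.
- clamp_grip (a point): Point on the red handle (round bar 16 mm thick), 80 mm from the clamp's hinge. The handle ends 110 mm from the hinge, when closed 200 mm above the bench, leaning 5 degrees towards the board.
- board: Green circuit board in an aluminium carrier, about 120 g, upright in the fixture: 6 mm thick (x), 70 mm wide (y), 130 mm tall (z). Origin: centre of its lower edge. Going up: panel to 60 mm, window 30 mm wide from 60 to 94 mm, crossbar 42 mm wide to 100 mm, blue grip tab (10 mm in x, 24 mm in y) to 130 mm. Front and back alike: may hang either way round.
- board_tab (a point): Good gripping point on the blue tab, 120 mm above the board's lower edge (140 mm above the bench while seated). Fingertips that stay 100 mm or more above the board's lower edge clear the branch when it hangs.
- board_eye (a point): Centre of the board's hanging window, 77 mm above its lower edge. When hung it lies 13 mm below the branch's axis.
- tree_base: Fixed base of the drying tree, dark disc 150 mm across, 12 mm thick, with a tongue and a yellow arrow pointing along its -x. Origin: on the bench, on the tree's upright axis.
- arrow_tip (a point): Tip of the yellow arrow on the base, 100 mm from the tree's axis.
- tree (a joint): Turn of the tree, counter-clockwise from above, -1.5 to 7.8; at 0 or 6.28 the empty branch is over the arrow. Friction (0.09 N m) holds it where left. Three level branches 120 degrees apart: 8 mm rods, axis 150 mm above the bench, from a hub (32 mm across, top at 155 mm) out to 100 mm from the axis, where the tip turns up to 12 mm above the rod's axis.
- branch_mid (a point): Point on the axis of the empty branch, 65 mm from the tree's axis. Its z is up and its -x points outward along the branch.
- branch_tip (a point): End of the empty branch on the rod's axis, 100 mm from the tree's axis.
- hung_a (a joint): Swing of the board already hanging on the branch 120 degrees counter-clockwise from the empty one, 0 = straight down. It is like the board in the fixture, hangs across its branch 65 mm from the tree's axis, from 60 to 190 mm above the bench, and cannot come off.
- hung_b (a joint): The same for the board on the branch 120 degrees clockwise from the empty one.
- meter: Orange multimeter lying on the bench, 85 (x) by 170 (y) by 36 mm. Origin: centre of its underside.
- bin: Open yellow bin of small parts, 110 (x) by 140 (y) by 50 mm. Origin: centre of its underside.
- driver: Screwdriver lying on the bench, 150 mm long along its x. Origin: its middle, underside.
Mind the look-alikes: they are no part of the job. There is more than one size of the fixture; the job needs the middle-sized.

How it is judged:
By the outcome, as a careful person would: the job done as asked, in the order asked, and still so for the second after the job is handed in, with the robot touching nothing.
It also fails if it takes over 72 s, if anything falls off the work surface, if the arm or the gripper's body presses on something with over 40 N, if the wrist force passes 120 N, or if a joint passes its speed limit or range.

ROBOT

A 6-joint arm with a two-finger parallel gripper is mounted at the origin on the work surface. World frame = base frame: x ahead of the robot, y to its left, z up, the work surface at z = 0. Lengths are in m, angles in degrees, forces in N, time in s.
With the tool pointing down it reaches from about 0.35 to 0.875 m from the base axis. Payload 4.2 kg.
Tool frame: the origin (TCP) lies at the very end of the fingers, on their centre line; the grasp point (between the pads) lies 19 mm behind it (r.grip_point_offset is the distance from the TCP to the grasp point, in m); z points along the fingers, y is the line along which they close (so a half turn about z gives the same grasp; the last joint's range is limited). The gripper opens to 87 mm and grips with 3 to 60 N. Pads are 19 mm wide; open, the fingers measure 117 mm over their backs; the gripper's body (75 mm by 190 mm) begins 51 mm behind the grasp point.
Start: joints at [-49.813, 22.042, 0.453, 0, -68.411, -14.817], TCP at [0.268, -0.565, 0.223] pointing down, gripper open.
Joint ranges: [-179.83, 179.83], [-69.29, 118.12], [-61.27, 80.66], [-181.25, 117.63], [-171.15, -9.14], [-177.46, 177.46]. Speed limits (degrees/s): [159.86, 159.86, 180, 180, 180, 180].

INTERFACE

Orientations are given as a 3x3 rotation matrix whose columns are the frame's x, y, z axes.
In Python, from station import r gives the robot as it stands.
- The arm moves only by the tool move_arm, never from a script. Its argument "series" is a list of rows, each a list of 3 entries, a list of its own where there are three numbers: the turn, a rotation vector about the tool's x, y, z as a fraction of full scale, then the shift along the tool's x, y, z as a fraction of full scale, then the opening, from 0 (shut) to 1 (fully open). A call has 1 to 12 rows; each row shifts and turns the commanded pose from where the row before left it, along the tool's axes as they then stand; what a row does not reach is not made up. Full scale, the value 1, is 0.5 m for a shift and 0.1 rad for a turn. A row lasts 1/10 s, in which the tool goes at most 50 mm and 8.59 degrees, less where a joint would pass 70% of its speed; a pose out of reach is approached as far as the arm can. A call with a number of a shift or a turn outside -1 to 1 is refused whole. A call with a gripper value outside its range is refused whole. The fingers move at their own pace and stop on an object; the grip force is fixed at half the most. Time passes only in rows, so rows that do not move let the fingers close. It gives the time, the measured TCP pose, the force, the opening and the grip force at its end, in the units of the state.
- r.sense(): the state, without advancing time (a new reading comes with each control period).
- r.capture(name): name is "scene" or "top" or "wrist"; returns a dict with "img" (480x640x3 uint8, red, green, blue), "fx", "fy", "cx", "cy" (pixels), "k1" (the pictures are not rectified: a ray, as slopes to the right and down, at radius r is drawn at 1 + k1 r^2 times it, then the intrinsics apply), "origin" and "orientation" of the camera in the world. Camera axes: x right, y up, looking along -z (the intrinsics and any distortion apply to the point x, -y, -z); pixel columns grow to the right and rows downward; lengths in m; the calibration is good to about 2 mm. A picture is of the moment at which its call begins. There is no depth.
- r.finish_job(): hands the job in; it is judged then, once.
Trained networks look in the newest picture that a camera, given by its name, has taken for a name from the list of things; names that differ only in an ending like _2 or _b are one class to them, and where a whole thing is asked for, a point or a joint stands for the part that bears it (a point fixed in the world has none). Each returns a list of dicts, best first, with "score" (0 to 1); they miss things now and then, are a little off and sometimes report something else, mostly with a low value. They report only what shows in the picture. A call takes as long as a camera call. They do not tell look-alikes from the thing itself.
- r.cut_out(target, camera): "pixels" (480x640 bool, what is visible of it) and "centre" ([column, row] in pixels, amid what is visible of it).
- r.pinpoint(target, camera): "centre" ([column, row] in pixels: a listed point, or the origin of a listed thing).
The state is a dict: "time_s": time; "joints": joint angles; "joint_velocities": joint speeds; "effort": joint torques, N m; "tcp_pos": TCP position; "ee_rot": TCP orientation; "wrist_force": force on the tool from outside, world axes, zero at the start; "moment": the same for the moment, N m; "gripper_width": opening from 0.0 (shut) to 1.0 (fully open); "gripper_force": force on a finger pad.
Only numpy, scipy, OpenCV 4.12 (cv2) and the standard library are available. Lean on these libraries where they do the work, as an engineer would, in place of code of your own. Each camera call takes 0.05 s, during which the arm holds its last target. There are 200 camera calls.

## Working session

There is one attempt and no reset: what is moved stays moved. The work goes in short steps, Python scripts to look and compute and a tool call to move; the robot and the scene stay as the last step left them, time stands still between calls to the robot, and variables do not carry over. Pictures are saved under pics/ and viewed, at most 13 in all, crops included, and the job is handed in when it is done.

Besides the shell and the picture viewer there is one more tool, called after "Call:" as name(argument=value, ...), one argument or row to a line, values as JSON. move_arm: Moves the arm, as the interface text tells. Its arguments: {"type":"object","properties":{"series":{"type":"array"}},"required":["series"]}

```bash
mkdir -p pics; ls
cat > h.py <<'E'
from station import r
import numpy as np, cv2, json
def cap(n):
    c=r.capture(n); return c
def save(c,f,crop=None,s=1):
    im=c["img"][:,:,::-1]
    if crop: im=im[crop[1]:crop[3],crop[0]:crop[2]]
    cv2.imwrite("pics/"+f,cv2.resize(im,None,fx=s,fy=s))
def ray(c,p):
    x=(p[0]-c["cx"])/c["fx"]; y=(p[1]-c["cy"])/c["fy"]
    K=np.array([[1,0,0],[0,1,0],[0,0,1.]])
    u,v=x,y
    for _ in range(20):
        f=1+c["k1"]*(u*u+v*v); u,v=x/f,y/f
    d=np.array(c["orientation"])@np.array([u,-v,-1]); return np.array(c["origin"]),d/np.linalg.norm(d)
def atz(c,p,z):
    o,d=ray(c,p); return o+d*(z-o[2])/d[2]
def proj(c,P):
    q=np.array(c["orientation"]).T@(np.array(P)-np.array(c["origin"]))
    u,v=q[0]/-q[2],-q[1]/-q[2]; f=1+c["k1"]*(u*u+v*v)
    return np.array([c["fx"]*u*f+c["cx"],c["fy"]*v*f+c["cy"]])
def tri(obs):
    A=np.zeros((3,3));b=np.zeros(3)
    for c,p in obs:
        o,d=ray(c,p);M=np.eye(3)-np.outer(d,d);A+=M;b+=M@o
    return np.linalg.solve(A,b)
E
python3 - <<'E'
from h import *
np.set_printoptions(precision=3,suppress=True)
for n in("scene","top"):
    c=cap(n); save(c,n+"0.png")
    print(n,np.array(c["origin"]),np.array(c["orientation"]).tolist(),c["fx"],c["k1"])
    for t in["fixture","clamp_grip","board","board_tab","board_eye","tree_base","arrow_tip","branch_mid","branch_tip","hung_a","meter","bin","driver"]:
        print(t,[(round(d["score"],2),np.round(d["centre"],0).tolist()) for d in r.pinpoint(t,n)])
print(r.sense()); print(r.grip_point_offset)
E
```

```text
pics
scene [1.383 0.442 0.931] [[-0.5167133197474602, -0.5450606675111411, 0.660239512546673], [0.856082792741936, -0.33918277514522877, 0.389970892523979], [0.01138407513707811, 0.7667228402604752, 0.6418773162031689]] 610.2695433352883 -0.07975203151321153
fixture [(0.83, [324.0, 199.0]), (0.78, [289.0, 247.0]), (0.65, [258.0, 167.0]), (0.62, [390.0, 252.0])]
clamp_grip [(0.77, [269.0, 170.0]), (0.64, [316.0, 148.0]), (0.58, [312.0, 391.0])]
board [(0.8, [292.0, 240.0])]
board_tab [(0.77, [287.0, 194.0])]
board_eye [(0.73, [290.0, 214.0])]
tree_base [(0.72, [421.0, 315.0]), (0.59, [294.0, 240.0]), (0.36, [187.0, 282.0])]
arrow_tip [(0.84, [433.0, 285.0])]
branch_mid [(0.94, [466.0, 276.0]), (0.47, [485.0, 280.0])]
branch_tip [(0.78, [488.0, 279.0])]Traceback (most recent call last):
  File "<stdin>", line 7, in <module>
ValueError: it knows: arrow_tip, bin, board, board_eye, board_tab, branch_mid, branch_tip, clamp_grip, driver, fixture, meter, tree_base
```

Run:
```python
from h import *
np.set_printoptions(precision=3,suppress=True)
for n in["top"]:
    c=cap(n); save(c,n+"0.png")
    print(n,np.array(c["origin"]),np.array(c["orientation"]).round(3).tolist(),c["fx"],c["k1"])
    for t in["fixture","clamp_grip","board","board_tab","board_eye","tree_base","arrow_tip","branch_mid","branch_tip","meter","bin","driver"]:
        print(t,[(round(d["score"],2),np.round(d["centre"],0).tolist(),atz(c,d["centre"],0).round(3).tolist()) for d in r.pinpoint(t,n)])
print(r.sense()); print(r.grip_point_offset)
```

```text
top [ 0.429 -0.041  1.393] [[-0.023, 0.996, -0.084], [-1.0, -0.023, 0.002], [0.0, 0.084, 0.996]] 479.61836171310154 0.0031431517837133926
fixture [(0.68, [368.0, 321.0], [0.297, -0.182, 0.0]), (0.57, [359.0, 256.0], [0.484, -0.161, 0.0]), (0.57, [449.0, 327.0], [0.274, -0.413, 0.0])]
clamp_grip [(0.6, [362.0, 256.0], [0.483, -0.169, 0.0]), (0.53, [395.0, 263.0], [0.463, -0.265, 0.0]), (0.41, [395.0, 339.0], [0.244, -0.255, 0.0]), (0.36, [239.0, 243.0], [0.531, 0.187, 0.0])]
board [(0.42, [362.0, 257.0], [0.483, -0.168, 0.0])]
board_tab [(0.66, [368.0, 257.0], [0.482, -0.186, 0.0])]
board_eye [(0.48, [365.0, 254.0], [0.489, -0.177, 0.0])]
tree_base []
arrow_tip [(0.68, [242.0, 276.0], [0.434, 0.181, 0.0])]
branch_mid [(0.85, [203.0, 239.0], [0.544, 0.292, 0.0]), (0.54, [395.0, 259.0], [0.472, -0.265, 0.0]), (0.34, [242.0, 276.0], [0.434, 0.18, 0.0])]
branch_tip [(0.94, [189.0, 243.0], [0.534, 0.333, -0.0])]
meter [(0.72, [269.0, 148.0], [0.81, 0.097, 0.0]), (0.31, [402.0, 175.0], [0.72, -0.295, 0.0])]
bin [(0.82, [405.0, 175.0], [0.72, -0.304, 0.0])]
driver [(0.66, [288.0, 290.0], [0.392, 0.046, 0.0])]
{'time_s': 1.15, 'joints': array([-49.812,  22.039,   0.451,   0.002, -68.411, -14.817]), 'joint_velocities': array([-0.018,  0.015, -0.097, -0.038,  0.029,  0.054]), 'effort': array([ -0.   , -39.048,  18.762,   4.224,   0.016,  -0.   ]), 'tcp_pos': array([ 0.268, -0.565,  0.223]), 'ee_rot': array([[-0.904, -0.428,  0.   ],
       [-0.428,  0.904, -0.   ],
       [ 0.   , -0.   , -1.   ]]), 'wrist_force': array([-0.251,  0.397,  0.571]), 'moment': array([-0.035, -0.016, -0.012]), 'gripper_force': 0.0, 'gripper_width': 0.9951455629372079}
0.0187
```

View pics/scene0.png

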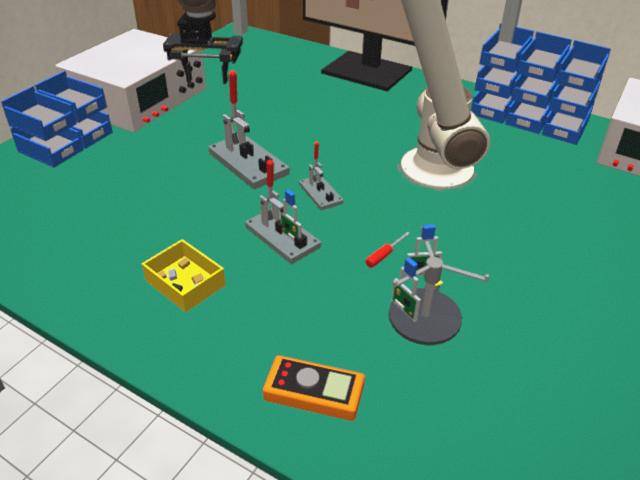

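View pics/top0.png

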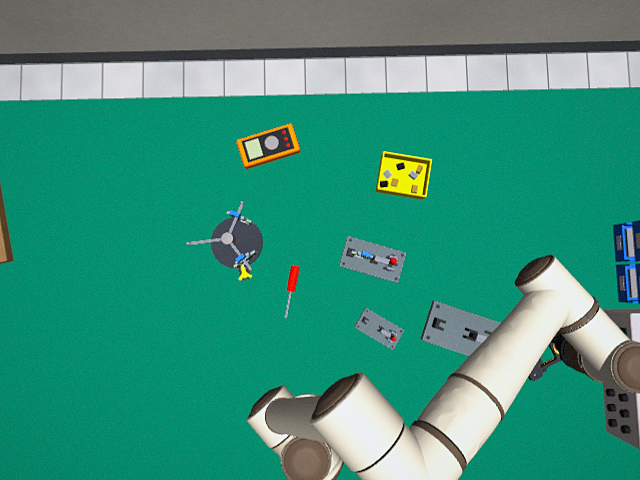

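Three fixtures, by pixels in top: small (380,327), middle (373,259) holding the board, and large (460,330). The middle-sized one at (373,259) fits: it is between the others in size and is the only one with a board. I'll confirm that in a crop while measuring.

Run:
```python
from h import *
np.set_printoptions(precision=4,suppress=True)
t=cap("top"); s=cap("scene")
save(s,"crop1.png",(200,60,500,350),2)
def g(n,cam,near):
    L=r.pinpoint(n,cam); 
    L=[d for d in L if np.hypot(*(np.array(d["centre"])-near))<25]
    return np.array(L[0]["centre"]) if L else None
for n,ns,nt in[("clamp_grip",(269,170),(395,263)),("board_tab",(287,194),(368,257)),("board_eye",(290,214),(365,254)),("arrow_tip",(433,285),(242,276)),("branch_mid",(466,276),(203,239)),("branch_tip",(488,279),(189,243)),("fixture",(289,247),(359,256))]:
    a,b=g(n,"scene",ns),g(n,"top",nt)
    if a is None or b is None: print(n,a,b);continue
    P=tri([(s,a),(t,b)]); print(n,a,b,P,"res",proj(s,P)-a,proj(t,P)-b)
hsv=cv2.cvtColor(t["img"],cv2.COLOR_RGB2HSV)
# fixture plate: everything non-green-table in window
def rect(win,z,cond):
    m=np.zeros((480,640),np.uint8);x0,y0,x1,y1=win
    m[y0:y1,x0:x1]=cond[y0:y1,x0:x1]
    n,l,st,_=cv2.connectedComponentsWithStats(m);k=1+np.argmax(st[1:,4])
    ys,xs=np.where(l==k)
    P=np.array([atz(t,(x,y),z)[:2] for x,y in zip(xs,ys)])
    return cv2.minAreaRect(P.astype(np.float32)),cv2.boxPoints(cv2.minAreaRect(P.astype(np.float32)))
green=(hsv[:,:,0]>60)&(hsv[:,:,0]<95)&(hsv[:,:,1]>150)
print("fix",rect((330,225,415,295),.02,~green))
yel=(hsv[:,:,0]>20)&(hsv[:,:,0]<35)&(hsv[:,:,1]>120)
print("arrow",rect((225,255,260,295),.012,yel))
dark=(hsv[:,:,2]<85)&(hsv[:,:,1]<90)
m=np.zeros((480,640),np.uint8);m[205:280,200:270]=dark[205:280,200:270]
cs=max(cv2.findContours(m,0,1)[0],key=cv2.contourArea)
P=np.array([atz(t,p[0],.012)[:2] for p in cv2.convexHull(cs)]).astype(np.float32)
print("disc",cv2.minEnclosingCircle(P))
red=((hsv[:,:,0]<8)|(hsv[:,:,0]>172))&(hsv[:,:,1]>150)
print("handle top",rect((380,250,405,275),.2,red))
print("hub",atz(t,(227,238),.155))
```

```text
clamp_grip [266.1 169.4] [396.5 261.4] [ 0.4623 -0.2417  0.1686] res [0.2216 0.0311] [ 0.1674 -0.1036]
board_tab [287.4 195. ] [368.4 255.5] [ 0.4802 -0.1739  0.1351] res [0.1246 0.0142] [ 0.0906 -0.0545]
board_eye [291.9 214. ] [363.2 255.8] [ 0.4811 -0.1638  0.0869] res [-0.3877 -0.0424] [-0.2776  0.1646]
arrow_tip [432.5 281.8] [240.6 279. ] [0.4291 0.1762 0.0054] res [ 3.3715 -0.0443] [ 2.3333 -1.074 ]
branch_mid [466.9 273.5] [199.6 242.6] [0.5244 0.2619 0.1497] res [ 1.8703 -0.0597] [ 1.2664 -0.5017]
branch_tip [488.3 274.6] [188.7 241.6] [0.5242 0.2938 0.1623] res [-2.0813  0.0679] [-1.4148  0.5138]
fixture [292.1 243. ] [362.8 258.6] [ 0.4761 -0.17   -0.0054] res [-0.9233 -0.099 ] [-0.6485  0.3807]
fix (((0.47477424144744873, -0.19645345211029053), (0.17696259915828705, 0.09227312356233597), 72.53917694091797), array([[ 0.4042, -0.267 ],
       [ 0.4922, -0.2947],
       [ 0.5453, -0.1259],
       [ 0.4573, -0.0982]], dtype=float32))
arrow (((0.4479132890701294, 0.16787514090538025), (0.03395623341202736, 0.04604252055287361), 85.3630599975586), array([[0.4236, 0.1528],
       [0.4695, 0.1491],
       [0.4722, 0.1829],
       [0.4263, 0.1867]], dtype=float32))
disc ((0.5355274677276611, 0.17251954972743988), 0.06672129034996033)
handle top (((0.46363309025764465, -0.22628770768642426), (0.01396156381815672, 0.017689494416117668), 43.262290954589844), array([[ 0.4525, -0.2246],
       [ 0.4646, -0.2375],
       [ 0.4748, -0.2279],
       [ 0.4627, -0.2151]], dtype=float32))
hub [0.5331 0.193  0.155 ]
```

View pics/crop1.png

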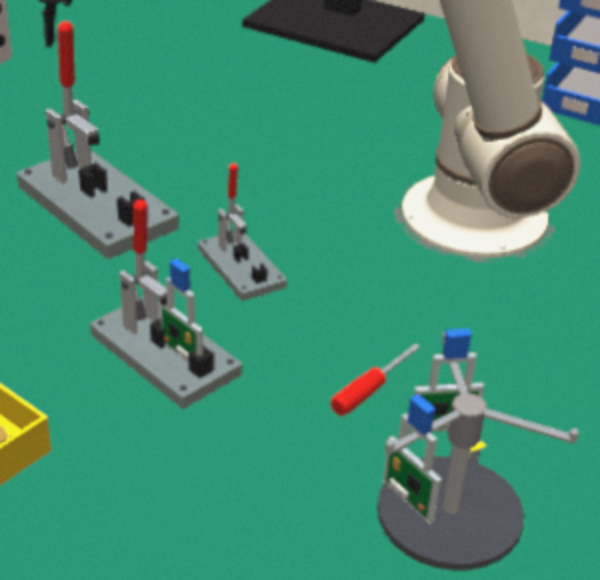

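The crop confirms it. The middle-sized fixture holds the green board (crop about 170,340), its red handle is at (140,225), and the large and small look-alikes are empty. I'll lift clear, turn, and move over the clamp.

Call:
move_arm(
  series=[
    [[0,0,0],[0,0,-0.06],1],
    [[0,0,0],[0,0,-0.08],1],
    [[0,0,0],[0,0,-0.08],1],
    [[0,0,-0.9],[0,0,-0.06],1],
    [[0,0,-0.9],[0,0,-0.04],0.6],
    [[0,0,-0.9],[0,0,0],0.6],
    [[0,0,-0.9],[0,0,0],0.6],
    [[0,0,-0.9],[0,0,0],0.6],
    [[0,0,-0.9],[0,0,0],0.6],
    [[0,0,-0.95],[0,0,0],0.6],
    [[0,0,-0.95],[0,0,0],0.6],
    [[0,0,-0.95],[0,0,0],0.6],
  ],
)

```text
time_s: 3.15
tcp_pos: [0.2678, -0.5646, 0.3825]
ee_rot: [[-0.295, -0.956, -0.0], [-0.956, 0.295, 0.0], [-0.0, 0.0, -1.0]]
wrist_force: [-0.2, -0.2, 0.4]
gripper_width: 0.604
gripper_force: 0.0
```

Call:
move_arm(
  series=[
    [[0,0,0],[-0.06,-0.01,0],0.6],
    [[0,0,0],[-0.08,-0.02,0],0.6],
    [[0,0,0],[-0.08,-0.02,0],0.6],
    [[0,0,0],[-0.08,-0.02,0],0.6],
    [[0,0,0],[-0.08,-0.02,0],0.6],
    [[0,0,0],[-0.08,-0.02,0],0.6],
    [[0,0,0],[-0.08,-0.02,0],0.6],
    [[0,0,0],[-0.08,-0.02,0],0.6],
    [[0,0,0],[-0.08,-0.02,0],0.6],
    [[0,0,0],[-0.05,-0.003,0],0.6],
    [[0,0,0],[0,0,0],0.6],
    [[0,0,0],[0,0,0],0.6],
  ],
)

```text
time_s: 4.35
tcp_pos: [0.4623, -0.2323, 0.3827]
ee_rot: [[-0.297, -0.955, 0.0], [-0.955, 0.297, -0.0], [0.0, -0.0, -1.0]]
wrist_force: [-0.2, 0.2, -0.0]
gripper_width: 0.602
gripper_force: 0.0
```

Run:
```python
from h import *
np.set_printoptions(precision=4,suppress=True)
w=cap("wrist"); save(w,"w1.png"); s=r.sense()
print(s["joints"],w["origin"],np.array(w["orientation"]).round(2).tolist())
for n,z in[("clamp_grip",.17),("board_tab",.14),("board_eye",.097),("fixture",0)]:
    print(n,[(round(d["score"],2),np.round(d["centre"]).tolist(),atz(w,d["centre"],z)) for d in r.pinpoint(n,"wrist")])
ang=np.radians(-17.5);X=np.array([np.cos(ang),np.sin(ang),0]);Y=np.array([-X[1],X[0],0]);O=np.array([.4844,-.166,0])
for n,y,z in[("tab top",0,.15),("handle end",-.065,.2),("corner",.056,.02)]:
    print(n,O+Y*y+[0,0,z],proj(w,O+Y*y+[0,0,z]))
```

```text
[ -8.7525   7.2712   2.9381   0.0149 -85.6641  -8.6112] [ 0.4394 -0.3044  0.5445] [[-0.95, -0.29, -0.08], [0.3, -0.92, -0.26], [0.0, -0.28, 0.96]]
clamp_grip [(0.91, [468.0, 162.0], array([ 0.2854, -0.2387,  0.17  ])), (0.63, [312.0, 220.0], array([ 0.4655, -0.2274,  0.17  ]))]
board_tab [(0.89, [314.0, 268.0], array([ 0.4834, -0.1624,  0.14  ])), (0.52, [312.0, 239.0], array([ 0.4747, -0.1995,  0.14  ]))]
board_eye [(0.59, [311.0, 258.0], array([ 0.4879, -0.1627,  0.097 ]))]
fixture [(0.71, [314.0, 236.0], array([ 0.4826, -0.1663, -0.    ])), (0.7, [425.0, 190.0], array([ 0.2904, -0.1855,  0.    ])), (0.69, [403.0, 38.0], array([ 0.2712, -0.4121,  0.    ]))]
tab top [ 0.4844 -0.166   0.15  ] [312.7822 268.3996]
handle end [ 0.4649 -0.228   0.2   ] [312.6765 225.939 ]
corner [ 0.5012 -0.1126  0.02  ] [313.0376 273.0342]
```

View pics/w1.png

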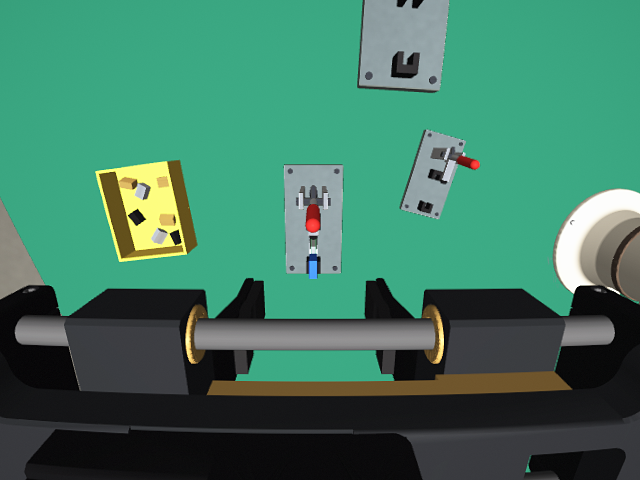

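The wrist picture shows the middle fixture aligned with the tool: handle tip at (313,222), blue tab at (313,268). Both match the model, at about (312.7,226) and (312.8,268). Descending to grip the handle.

Call:
move_arm(
  series=[
    [[0,0,0],[0,-0.002,0.03],0.6],
    [[0,0,0],[0,0,0.05],0.6],
    [[0,0,0],[0,0,0.06],0.6],
    [[0,0,0],[0,0,0.06],0.6],
    [[0,0,0],[0,0,0.06],0.6],
    [[0,0,0],[0,0,0.06],0.6],
    [[0,0,0],[0,0,0.05],0.6],
    [[0,0,0],[0,0,0.04],0.6],
    [[0,0,0],[0,0,0.03],0.6],
    [[0,0,0],[0,0,0.012],0.6],
    [[0,0,0],[0,0,0],0.6],
    [[0,0,0],[0,0,0],0.6],
  ],
)

```text
time_s: 5.8
tcp_pos: [0.4637, -0.2334, 0.1573]
ee_rot: [[-0.299, -0.954, 0.001], [-0.954, 0.299, -0.001], [0.0, -0.001, -1.0]]
wrist_force: [0.3, -0.8, -0.5]
gripper_width: 0.599
gripper_force: 0.0
```

Call:
move_arm(
  series=[
    [[0,0,0],[0,0,0],0],
    [[0,0,0],[0,0,0],0],
    [[0,0,0],[0,0,0],0],
    [[0,0,0],[0,0,0],0],
    [[0,0,0],[0,0,0],0],
    [[0,0,0],[0,0,0],0],
    [[0,0,0],[0,0,0],0],
  ],
)

```text
time_s: 6.5
tcp_pos: [0.4641, -0.2331, 0.1567]
ee_rot: [[-0.298, -0.954, 0.002], [-0.954, 0.298, -0.001], [-0.0, -0.002, -1.0]]
wrist_force: [2.6, -1.0, -1.2]
gripper_width: 0.172
gripper_force: 30.0
```

Run:
```python
import numpy as np
R=.086;ph=np.radians(np.linspace(-5,103.9,25))
y=-R*np.sin(ph);z=R*np.cos(ph)   # x_tool=-y_f
for a,b in zip(-np.diff(y),-np.diff(z)): print(round(a/.5,4),round(b/.5,4))
```

```text
0.0136 -0.0006
0.0136 0.0004
0.0135 0.0015
0.0134 0.0026
0.0131 0.0036
0.0128 0.0046
0.0124 0.0056
0.0119 0.0066
0.0113 0.0075
0.0107 0.0084
0.01 0.0092
0.0093 0.01
0.0084 0.0107
0.0076 0.0113
0.0066 0.0119
0.0057 0.0124
0.0047 0.0128
0.0037 0.0131
0.0026 0.0134
0.0015 0.0135
0.0005 0.0136
-0.0006 0.0136
-0.0017 0.0135
-0.0027 0.0133
```

Width is 0.172, about 15–16 mm, so the handle is held. Following the arc.

Call:
move_arm(
  series=[
    [[0,0,0],[0.0136,0,-0.0006],0],
    [[0,0,0],[0.0136,0,0.0004],0],
    [[0,0,0],[0.0135,0,0.0015],0],
    [[0,0,0],[0.0134,0,0.0026],0],
    [[0,0,0],[0.0131,0,0.0036],0],
    [[0,0,0],[0.0128,0,0.0046],0],
    [[0,0,0],[0.0124,0,0.0056],0],
    [[0,0,0],[0.0119,0,0.0066],0],
    [[0,0,0],[0.0113,0,0.0075],0],
    [[0,0,0],[0.0107,0,0.0084],0],
    [[0,0,0],[0.01,0,0.0092],0],
    [[0,0,0],[0.0093,0,0.01],0],
  ],
)

```text
time_s: 7.7
tcp_pos: [0.4421, -0.3038, 0.1291]
ee_rot: [[-0.297, -0.955, 0.002], [-0.955, 0.297, -0.003], [0.002, -0.003, -1.0]]
wrist_force: [-2.0, -1.5, 9.3]
gripper_width: 0.159
gripper_force: 28.3
```

Call:
move_arm(
  series=[
    [[0,0,0],[0.0084,0,0.0107],0],
    [[0,0,0],[0.0076,0,0.0113],0],
    [[0,0,0],[0.0066,0,0.0119],0],
    [[0,0,0],[0.0057,0,0.0124],0],
    [[0,0,0],[0.0047,0,0.0128],0],
    [[0,0,0],[0.0037,0,0.0131],0],
    [[0,0,0],[0.0026,0,0.0134],0],
    [[0,0,0],[0.0015,0,0.0135],0],
    [[0,0,0],[0.0005,0,0.0136],0],
    [[0,0,0],[-0.0006,0,0.0136],0],
    [[0,0,0],[-0.0017,0,0.0135],0],
    [[0,0,0],[-0.0027,0,0.0133],0],
  ],
)

```text
time_s: 8.9
tcp_pos: [0.4355, -0.3248, 0.051]
ee_rot: [[-0.298, -0.955, 0.0], [-0.955, 0.298, -0.006], [0.006, -0.002, -1.0]]
wrist_force: [-5.4, -23.2, -3.8]
gripper_width: 0.151
gripper_force: 30.7
```

Call:
move_arm(
  series=[
    [[0,0,0],[0,0,0],0.5],
    [[0,0,0],[0,0,0],0.5],
    [[0,0,0],[0,0,0],0.5],
    [[0,0,0],[0,0,0],0.5],
    [[0,0,0],[0,0,-0.02],0.5],
    [[0,0,0],[0,0,-0.04],0.5],
    [[0,0,0],[0,0,-0.06],0.5],
    [[0,0,0],[0,0,-0.08],0.5],
    [[0,0,0],[0,0,-0.1],0.5],
    [[0,0,0],[0,0,-0.1],0.5],
    [[0,0,0],[0,0,-0.08],0.5],
    [[0,0,0],[0,0,-0.04],0.5],
  ],
)

```text
time_s: 10.1
tcp_pos: [0.4369, -0.3201, 0.3163]
ee_rot: [[-0.297, -0.955, 0.008], [-0.955, 0.297, -0.004], [0.002, -0.009, -1.0]]
wrist_force: [0.1, 0.3, 0.3]
gripper_width: 0.501
gripper_force: 0.0
```

Call:
move_arm(
  series=[
    [[0,0,0],[-0.03,0.005,-0.04],0.5],
    [[0,0,0],[-0.06,0.01,-0.04],0.5],
    [[0,0,0],[-0.09,0.014,-0.04],0.5],
    [[0,0,0],[-0.09,0.014,0],0.5],
    [[0,0,0],[-0.09,0.014,0],0.5],
    [[0,0,0],[-0.09,0.014,0],0.5],
    [[0,0,0],[-0.09,0.014,0],0.5],
    [[0,0,0],[-0.09,0.014,0],0.5],
    [[0,0,0],[-0.09,0.014,0],0.5],
    [[0,0,0],[-0.09,0.014,0],0.5],
    [[0,0,0],[-0.09,0.014,0],0.5],
    [[0,0,0],[-0.09,0.014,0],0.5],
  ],
)

```text
time_s: 11.3
tcp_pos: [0.5091, 0.1777, 0.3716]
ee_rot: [[-0.297, -0.955, 0.001], [-0.955, 0.297, 0.001], [-0.001, -0.001, -1.0]]
wrist_force: [0.3, 0.3, 0.1]
gripper_width: 0.5
gripper_force: 0.0
```

Call:
move_arm(
  series=[
    [[0,0,0],[-0.09,0.014,0],0.4],
    [[0,0,0],[-0.07,0.012,0],0.4],
    [[0,0,0],[-0.03,0.005,0],0.4],
    [[0,0,-0.4],[0,0,0],0.4],
    [[0,0,-0.8],[0,0,0],0.4],
    [[0,0,-0.9],[0,0,0],0.4],
    [[0,0,-0.9],[0,0,0],0.4],
    [[0,0,-0.7],[0,0,0],0.4],
    [[0,0,-0.3],[0,0,0],0.4],
    [[0,0,0],[0,0,0],0.4],
    [[0,0,0],[0,0,0],0.4],
  ],
)

```text
time_s: 12.4
tcp_pos: [0.5231, 0.2707, 0.3709]
ee_rot: [[0.096, -0.995, 0.0], [-0.995, -0.096, 0.0], [-0.0, -0.0, -1.0]]
wrist_force: [-0.4, -0.4, 0.0]
gripper_width: 0.401
gripper_force: 0.0
```

Run:
```python
from h import *
np.set_printoptions(precision=4,suppress=True)
w=cap("wrist"); t=cap("top"); save(w,"w2.png"); 
hc=cv2.hconcat([w["img"],t["img"]])[:,:,::-1]; cv2.imwrite("pics/both2.png",cv2.resize(hc,(800,300)))
print(r.sense()["joints"])
for cam,c in(("wrist",w),("top",t)):
  for n,z in[("branch_mid",.15),("branch_tip",.15),("arrow_tip",.012),("tree_base",0)]:
    print(cam,n,[(round(d["score"],2),np.round(d["centre"]).tolist(),atz(c,d["centre"],z)) for d in r.pinpoint(n,cam)])
```

```text
[ 43.1088  15.0003  11.041   -0.0022 -86.0263 -37.5872]
wrist branch_mid [(0.55, [315.0, 203.0], array([0.5227, 0.2584, 0.15  ])), (0.49, [130.0, 63.0], array([0.7302, 0.1283, 0.15  ]))]
wrist branch_tip [(0.87, [313.0, 233.0], array([0.5222, 0.293 , 0.15  ]))]
wrist arrow_tip [(0.57, [380.0, 137.0], array([0.4349, 0.1744, 0.012 ]))]
wrist tree_base [(0.85, [309.0, 144.0], array([0.5373, 0.1947, 0.    ])), (0.66, [314.0, 205.0], array([0.5223, 0.2857, 0.    ]))]
top branch_mid [(0.63, [204.0, 242.0], array([0.5242, 0.2535, 0.15  ]))]
top branch_tip [(0.81, [190.0, 242.0], array([0.5258, 0.2909, 0.15  ]))]
top arrow_tip [(0.56, [240.0, 276.0], array([0.4363, 0.1849, 0.012 ]))]
top tree_base [(0.84, [238.0, 243.0], array([0.5313, 0.1915, 0.    ])), (0.38, [240.0, 279.0], array([0.426 , 0.1858, 0.    ]))]
```

View pics/both2.png

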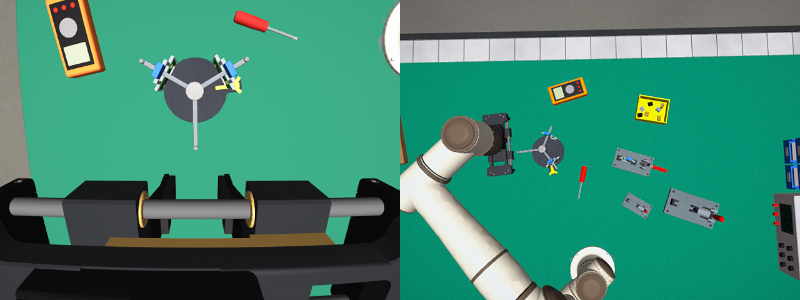

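The wrist view shows the empty branch running from the hub (312,146) to its tip (313,233), between the fingers' line. In the top view the red handle lies out at the fixture's -y, so the clamp is open. Descending to grip the branch.

Call:
move_arm(
  series=[
    [[0,0,0],[0,0,0.03],0.4],
    [[0,0,0],[0,0,0.06],0.4],
    [[0,0,0],[0,0,0.07],0.4],
    [[0,0,0],[0,0,0.07],0.4],
    [[0,0,0],[0,0,0.07],0.4],
    [[0,0,0],[0,0,0.06],0.4],
    [[0,0,0],[0,0,0.05],0.4],
    [[0,0,0],[0,0,0.03],0.4],
    [[0,0,0],[0,0,0.016],0.4],
    [[0,0,0],[0,0,0],0.4],
    [[0,0,0],[0,0,0],0.4],
  ],
)

```text
time_s: 14.0
tcp_pos: [0.524, 0.2716, 0.1432]
ee_rot: [[0.097, -0.995, 0.001], [-0.995, -0.097, 0.001], [-0.001, -0.001, -1.0]]
wrist_force: [0.2, -0.4, 0.5]
gripper_width: 0.397
gripper_force: 0.0
```

Call:
move_arm(
  series=[
    [[0,0,0],[0,0,0],0],
    [[0,0,0],[0,0,0],0],
    [[0,0,0],[0,0,0],0],
    [[0,0,0],[0,0,0],0],
    [[0,0,0],[0,0,0],0],
    [[0,0,0],[0,0,0],0],
  ],
)

```text
time_s: 14.6
tcp_pos: [0.5238, 0.2714, 0.1427]
ee_rot: [[0.097, -0.995, 0.001], [-0.995, -0.097, 0.0], [-0.0, -0.001, -1.0]]
wrist_force: [1.0, 0.5, 0.8]
gripper_width: 0.078
gripper_force: 29.9
```

Width 0.078 × 87 mm is about 7 mm, so the rod is held. Turning.

Call:
move_arm(
  series=[
    [[0,0,-0.1],[0,0.0016,0],0],
    [[0,0,-0.2],[0,0.0031,0],0],
    [[0,0,-0.3],[0.0001,0.0047,0],0],
    [[0,0,-0.4],[0.0001,0.0062,0],0],
    [[0,0,-0.5],[0.0002,0.0078,0],0],
    [[0,0,-0.5],[0.0002,0.0078,0],0],
    [[0,0,-0.5],[0.0002,0.0078,0],0],
    [[0,0,-0.5],[0.0002,0.0078,0],0],
    [[0,0,-0.5],[0.0002,0.0078,0],0],
    [[0,0,-0.5],[0.0002,0.0078,0],0],
    [[0,0,-0.5],[0.0002,0.0078,0],0],
    [[0,0,-0.5],[0.0002,0.0078,0],0],
  ],
)

```text
time_s: 15.8
tcp_pos: [0.4883, 0.257, 0.1427]
ee_rot: [[0.565, -0.825, 0.003], [-0.825, -0.565, -0.001], [0.003, -0.001, -1.0]]
wrist_force: [8.0, -4.8, -0.9]
gripper_width: 0.079
gripper_force: 30.0
```

Call:
move_arm(
  series=[
    [[0,0,-0.5],[0.0003,0.0078,0],0],
    [[0,0,-0.5],[0.0003,0.0078,0],0],
    [[0,0,-0.5],[0.0003,0.0078,0],0],
    [[0,0,-0.5],[0.0003,0.0078,0],0],
    [[0,0,-0.5],[0.0003,0.0078,0],0],
    [[0,0,-0.5],[0.0003,0.0078,0],0],
    [[0,0,-0.5],[0.0003,0.0078,0],0],
    [[0,0,-0.5],[0.0003,0.0078,0],0],
    [[0,0,-0.5],[0.0003,0.0078,0],0],
    [[0,0,-0.5],[0.0003,0.0078,0],0],
    [[0,0,-0.5],[0.0003,0.0078,0],0],
    [[0,0,-0.5],[0.0003,0.0078,0],0],
  ],
)

```text
time_s: 17.0
tcp_pos: [0.462, 0.222, 0.1428]
ee_rot: [[0.932, -0.362, 0.007], [-0.362, -0.932, 0.002], [0.006, -0.004, -1.0]]
wrist_force: [14.2, -4.0, -6.4]
gripper_width: 0.077
gripper_force: 29.9
```

Call:
move_arm(
  series=[
    [[0,0,-0.5],[0.0003,0.0078,0],0],
    [[0,0,-0.5],[0.0003,0.0078,0],0],
    [[0,0,-0.5],[0.0003,0.0078,0],0],
    [[0,0,-0.5],[0.0003,0.0078,0],0],
    [[0,0,-0.5],[0.0003,0.0078,0],0],
    [[0,0,-0.5],[0.0003,0.0078,0],0],
    [[0,0,-0.5],[0.0002,0.0078,0],0],
    [[0,0,-0.5],[0.0002,0.0078,0],0],
    [[0,0,-0.4],[0.0001,0.0062,0],0],
    [[0,0,-0.3],[0.0001,0.0047,0],0],
    [[0,0,-0.2],[0,0.0031,0],0],
    [[0,0,-0.1],[0,0.0016,0],0],
  ],
)

```text
time_s: 18.2
tcp_pos: [0.4582, 0.1857, 0.1428]
ee_rot: [[0.992, 0.128, 0.009], [0.128, -0.992, 0.006], [0.01, -0.005, -1.0]]
wrist_force: [13.1, 2.8, -7.1]
gripper_width: 0.083
gripper_force: 30.0
```

Run:
```python
from h import *
np.set_printoptions(precision=4,suppress=True)
print(r.sense()["joints"],r.sense()["wrist_force"],r.sense()["tcp_pos"],np.degrees(np.arctan2(r.sense()["ee_rot"][1,0],r.sense()["ee_rot"][0,0]))+180)
cs={n:cap(n) for n in("wrist","top","scene")}
im=cv2.hconcat([cs["wrist"]["img"],cs["scene"]["img"]])[:,:,::-1]; cv2.imwrite("pics/b3.png",cv2.resize(im,(800,300)))
for cam,c in cs.items():
  for n,z in[("branch_mid",.15),("branch_tip",.15),("arrow_tip",.012),("tree_base",0)]:
    print(cam,n,[(round(d["score"],2),np.round(d["centre"]).tolist(),atz(c,d["centre"],z)) for d in r.pinpoint(n,cam)])
```

```text
[ 40.9759  13.5785 -24.5932   0.1048 -51.2153  56.299 ] [13.0893  2.8187 -7.054 ] [0.4582 0.1857 0.1428] 187.3388199250796
wrist branch_mid [(0.72, [314.0, 282.0], array([0.4695, 0.1882, 0.15  ]))]
wrist branch_tip [(0.8, [313.0, 342.0], array([0.4363, 0.1841, 0.15  ]))]
wrist arrow_tip [(0.63, [326.0, 257.0], array([0.4389, 0.1739, 0.012 ]))]
wrist tree_base [(0.68, [314.0, 143.0], array([0.5361, 0.1975, 0.    ]))]
top branch_mid [(0.37, [403.0, 174.0], array([ 0.6908, -0.2698,  0.15  ]))]
top branch_tip []
top arrow_tip [(0.64, [238.0, 275.0], array([0.4378, 0.1889, 0.012 ])), (0.35, [404.0, 176.0], array([ 0.7156, -0.2981,  0.012 ]))]
top tree_base [(0.92, [235.0, 240.0], array([0.5397, 0.1999, 0.    ]))]
scene branch_mid [(0.78, [445.0, 242.0], array([0.4635, 0.1885, 0.15  ]))]
scene branch_tip [(0.78, [450.0, 234.0], array([0.4342, 0.1879, 0.15  ]))]
scene arrow_tip [(0.9, [432.0, 283.0], array([0.4451, 0.1724, 0.012 ])), (0.45, [292.0, 211.0], array([ 0.3909, -0.2243,  0.012 ]))]
scene tree_base [(0.92, [424.0, 315.0], array([0.5298, 0.1922, 0.    ]))]
```

View pics/b3.png

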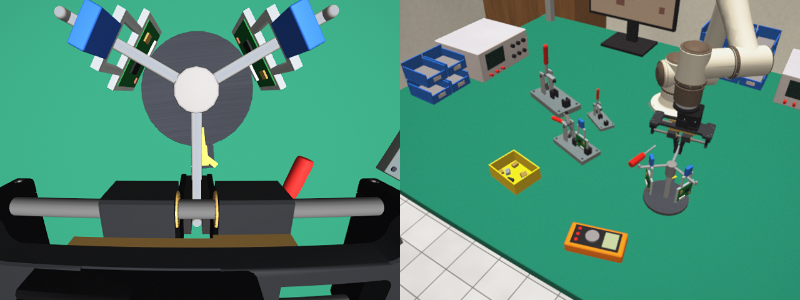

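Run:
```python
from h import *
np.set_printoptions(precision=4,suppress=True)
tiles=[]
for n,win in(("wrist",(300,180,380,290)),("top",(205,205,275,295)),("scene",(385,220,475,350))):
    c=cap(n);x0,y0,x1,y1=win
    hsv=cv2.cvtColor(c["img"],cv2.COLOR_RGB2HSV)
    m=(hsv[:,:,0]>20)&(hsv[:,:,0]<36)&(hsv[:,:,1]>110)&(hsv[:,:,2]>90)
    mm=np.zeros_like(m);mm[y0:y1,x0:x1]=m[y0:y1,x0:x1]
    ys,xs=np.where(mm); P=np.array([atz(c,(x,y),.0125)[:2] for x,y in zip(xs,ys)])
    d=P-[.5345,.1945]; R=np.hypot(*d.T); a=np.degrees(np.arctan2(d[:,1],d[:,0]))%360
    print(n,len(P))
    for lo in range(50,110,5):
        k=(R>=lo/1e3)&(R<(lo+5)/1e3)
        if k.sum()>0: print(lo,k.sum(),a[k].min().round(1),a[k].mean().round(1),a[k].max().round(1))
    tiles.append(cv2.resize(c["img"][y0:y1,x0:x1,::-1],(266,400),interpolation=2))
cv2.imwrite("pics/b4.png",cv2.hconcat(tiles))
```

```text
wrist 593
50 16 193.0 194.4 195.9
55 21 192.5 193.9 195.5
60 26 192.2 193.9 195.6
65 30 191.8 193.4 195.1
70 33 191.5 193.5 196.3
75 45 191.3 193.7 196.4
80 48 191.1 193.8 196.3
85 52 190.9 193.3 196.1
90 68 190.7 194.1 198.3
95 97 190.5 195.3 201.0
100 118 190.4 196.3 202.9
105 34 182.0 199.1 202.8
top 55
50 3 192.8 195.1 196.7
55 6 191.4 194.5 197.7
60 5 190.9 193.7 196.1
65 4 191.8 193.9 197.0
70 5 191.3 194.2 196.3
75 8 190.4 194.1 199.1
80 9 54.3 178.9 198.4
85 9 52.7 178.2 197.2
90 1 192.6 192.6 192.6
100 2 189.3 189.4 189.6
105 1 189.0 189.0 189.0
scene 42
50 2 134.3 135.8 137.2
55 3 135.5 140.6 144.3
60 3 142.8 143.8 145.0
85 3 135.0 170.6 189.0
90 5 185.8 187.4 189.5
95 7 184.1 186.4 188.7
100 6 183.0 185.0 186.9
105 2 184.1 184.6 185.2
```

View pics/b4.png

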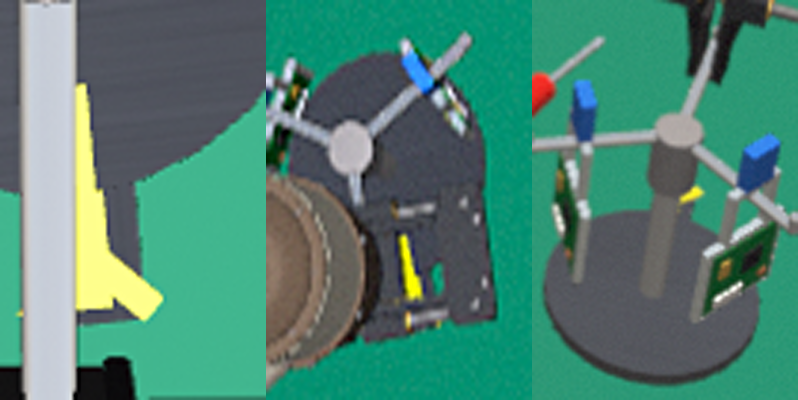

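The crop shows the yellow arrow about 5–6° further counter-clockwise than the branch. The wrist tile has the shaft and both barbs centred near column 326, against the rod at column 314. I'll turn a little more, let go and re-measure with a clear view.

Call:
move_arm(
  series=[
    [[0,0,-0.1],[0.001,0.0015,0],0],
    [[0,0,-0.2],[0.001,0.0029,0],0],
    [[0,0,-0.3],[0.001,0.0044,0],0],
    [[0,0,-0.3],[0.001,0.0044,0],0],
    [[0,0,-0.1],[0,0.0015,0],0],
    [[0,0,0],[0,0,0],0],
    [[0,0,0],[0,0,0],0],
    [[0,0,0],[0,0,0],0.3],
    [[0,0,0],[0,0,0],0.3],
    [[0,0,0],[0,0,0],0.3],
    [[0,0,0],[0,0,0],0.3],
  ],
)

```text
time_s: 20.2
tcp_pos: [0.4567, 0.176, 0.142]
ee_rot: [[0.975, 0.224, -0.001], [0.224, -0.975, -0.001], [-0.001, 0.0, -1.0]]
wrist_force: [-1.1, -0.3, -0.9]
gripper_width: 0.284
gripper_force: 0.0
```

Call:
move_arm(
  series=[
    [[0,0,0],[0,0,-0.02],0.3],
    [[0,0,0],[0,0,-0.04],0.3],
    [[0,0,0],[0,0,-0.06],0.3],
    [[0,0,0],[0,0,-0.08],0.3],
    [[0,0,0],[0,0,-0.08],0.3],
    [[0,0,0],[0,0,-0.08],0.3],
    [[0,0,0],[-0.05,0,-0.06],0.3],
    [[0,0,0],[-0.05,0,-0.03],0.3],
    [[0,0,0],[-0.03,0,0],0.3],
    [[0,0,0],[0,0,0],0.3],
  ],
)

```text
time_s: 21.2
tcp_pos: [0.3925, 0.1611, 0.3678]
ee_rot: [[0.974, 0.225, 0.001], [0.225, -0.974, 0.002], [0.001, -0.002, -1.0]]
wrist_force: [1.3, 0.6, 0.8]
gripper_width: 0.297
gripper_force: 0.0
```

Run:
```python
from h import *
np.set_printoptions(precision=4,suppress=True)
s=r.sense();print(s["tcp_pos"],np.degrees(np.arctan2(s["ee_rot"][1,0],s["ee_rot"][0,0]))+180,s["joints"])
tiles=[]
for n in("wrist","top"):
    c=cap(n)
    hsv=cv2.cvtColor(c["img"],cv2.COLOR_RGB2HSV)
    m=(hsv[:,:,0]>20)&(hsv[:,:,0]<36)&(hsv[:,:,1]>110)&(hsv[:,:,2]>90)
    ys,xs=np.where(m); P=np.array([atz(c,(x,y),.0125)[:2] for x,y in zip(xs,ys)])
    tb=[d for d in r.pinpoint("tree_base",n)];print("base",[(atz(c,d["centre"],0),d["centre"]) for d in tb[:1]])
    for q,z in(("branch_mid",.15),("branch_tip",.15),("arrow_tip",.012)):
        print(q,[(np.round(d["score"],2),d["centre"],atz(c,d["centre"],z)) for d in r.pinpoint(q,n)[:2]])
    d=P-[.5325,.195]; R=np.hypot(*d.T); a=np.degrees(np.arctan2(d[:,1],d[:,0]))%360
    for lo in range(45,112,8):
        k=(R>=lo/1e3)&(R<(lo+8)/1e3)&(abs(a-190)<30)
        if k.sum()>0: print(lo,k.sum(),a[k].min().round(1),a[k].mean().round(1),a[k].max().round(1),xs[k].min(),xs[k].max())
    p=proj(c,[.485,.185,.08]).astype(int); print(p)
    h=90 if n=="wrist" else 50
    x0,y0=max(p[0]-h,0),max(p[1]-h,0)
    print("crop",x0,y0); tiles.append(cv2.resize(c["img"][y0:y0+2*h,x0:x0+2*h,::-1],(400,400),interpolation=2))
cv2.imwrite("pics/b5.png",cv2.hconcat(tiles))
```

```text
[0.3925 0.1611 0.3678] 193.02362317554574 [ 44.4104  -2.6608  -9.5329  -0.0416 -83.0289  58.6183]
base [(array([0.5363, 0.197 , 0.    ]), [313.2, 93.7])]
branch_mid [(np.float64(0.57), [312.4, 139.6], array([0.4712, 0.1823, 0.15  ])), (np.float64(0.31), [628.0, 247.4], array([ 0.4412, -0.2238,  0.15  ]))]
branch_tip [(np.float64(0.55), [312.2, 172.5], array([0.4373, 0.1748, 0.15  ]))]
arrow_tip []
69 3 197.4 197.4 197.5 318 318
77 5 197.0 197.1 197.3 318 318
85 12 187.5 194.9 198.4 308 320
93 53 184.4 193.3 201.5 304 324
101 56 182.3 192.7 203.6 301 327
[313 128]
crop 223 38
base [(array([0.5397, 0.1987, 0.    ]), [235.1, 240.0])]
branch_mid [(np.float64(0.78), [232.2, 266.1], array([0.4602, 0.181 , 0.15  ]))]
branch_tip [(np.float64(0.61), [234.3, 275.6], array([0.4356, 0.1758, 0.15  ]))]
arrow_tip [(np.float64(0.94), [238.2, 277.0], array([0.4321, 0.1887, 0.012 ])), (np.float64(0.36), [363.3, 255.2], array([ 0.4863, -0.172 ,  0.012 ]))]
45 7 190.0 193.6 197.9 239 241
53 10 189.5 194.6 198.9 239 242
61 9 190.6 194.0 197.9 240 243
69 11 191.1 194.8 199.9 241 245
77 11 189.9 193.9 199.2 241 245
85 5 176.5 189.3 193.7 234 243
93 2 178.4 178.4 178.4 235 235
[235 257]
crop 185 207
```

View pics/b5.png

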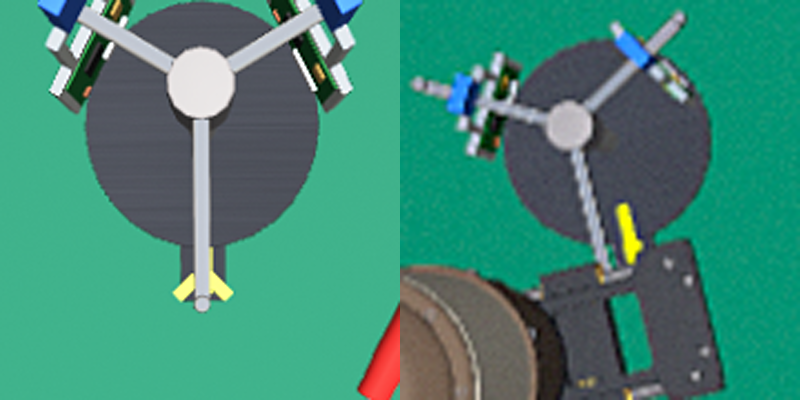

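The wrist view has the arrow symmetric behind the rod: barbs at 173–232, tongue at 180–225 and rod at 202 in the tile. So the branch sits at the arrow, at 193.0°. Now for the board.

```bash
cat > plan.py <<'E'
from h import *
def plan(target,xang,n,turnrows=None):
    s=r.sense(); p=np.array(s["tcp_pos"]); R=s["ee_rot"]; a0=np.degrees(np.arctan2(R[1,0],R[0,0]))
    da=(xang-a0+540)%360-180
    k=turnrows or n
    w=np.minimum(np.minimum(np.arange(1,n+1),np.arange(n,0,-1))/3,1);w/=w.sum()
    a=a0
    for i in range(n):
        d=(np.array(target)-p)*w[i]; t=np.radians(a)
        x=np.array([np.cos(t),np.sin(t),0]); y=np.array([np.sin(t),-np.cos(t),0])
        st=da*w[i]
        print([[0,0,round(-np.radians(st)/.1,3)],[round(d@x/.5,4),round(d@y/.5,4),round(-d[2]/.5,4)]])
        a+=st
E
python3 -c "
from plan import *
plan((.4844,-.166,.30),252.5,24)"
```

```text
[[0, 0, np.float64(0.319)], [np.float64(0.0004), np.float64(0.0103), np.float64(0.002)]]
[[0, 0, np.float64(0.637)], [np.float64(0.0015), np.float64(0.0205), np.float64(0.0041)]]
[[0, 0, np.float64(0.956)], [np.float64(0.0042), np.float64(0.0306), np.float64(0.0061)]]
[[0, 0, np.float64(0.956)], [np.float64(0.0071), np.float64(0.0301), np.float64(0.0061)]]
[[0, 0, np.float64(0.956)], [np.float64(0.01), np.float64(0.0292), np.float64(0.0061)]]
[[0, 0, np.float64(0.956)], [np.float64(0.0127), np.float64(0.0282), np.float64(0.0061)]]
[[0, 0, np.float64(0.956)], [np.float64(0.0153), np.float64(0.0268), np.float64(0.0061)]]
[[0, 0, np.float64(0.956)], [np.float64(0.0178), np.float64(0.0252), np.float64(0.0061)]]
[[0, 0, np.float64(0.956)], [np.float64(0.0202), np.float64(0.0234), np.float64(0.0061)]]
[[0, 0, np.float64(0.956)], [np.float64(0.0223), np.float64(0.0214), np.float64(0.0061)]]
[[0, 0, np.float64(0.956)], [np.float64(0.0242), np.float64(0.0192), np.float64(0.0061)]]
[[0, 0, np.float64(0.956)], [np.float64(0.026), np.float64(0.0168), np.float64(0.0061)]]
[[0, 0, np.float64(0.956
[... 357 characters left out ...]
956)], [np.float64(0.0308), np.float64(0.0029), np.float64(0.0061)]]
[[0, 0, np.float64(0.956)], [np.float64(0.0309), np.float64(-0.0), np.float64(0.0061)]]
[[0, 0, np.float64(0.956)], [np.float64(0.0308), np.float64(-0.003), np.float64(0.0061)]]
[[0, 0, np.float64(0.956)], [np.float64(0.0303), np.float64(-0.0059), np.float64(0.0061)]]
[[0, 0, np.float64(0.956)], [np.float64(0.0296), np.float64(-0.0087), np.float64(0.0061)]]
[[0, 0, np.float64(0.956)], [np.float64(0.0287), np.float64(-0.0115), np.float64(0.0061)]]
[[0, 0, np.float64(0.637)], [np.float64(0.0183), np.float64(-0.0095), np.float64(0.0041)]]
[[0, 0, np.float64(0.319)], [np.float64(0.0088), np.float64(-0.0053), np.float64(0.002)]]
```

Call:
move_arm(
  series=[
    [[0,0,0.32],[0,0.01,0.002],0.5],
    [[0,0,0.64],[0.0015,0.02,0.004],0.5],
    [[0,0,0.95],[0.004,0.031,0.006],0.5],
    [[0,0,0.96],[0.007,0.03,0.006],0.5],
    [[0,0,0.96],[0.01,0.029,0.006],0.5],
    [[0,0,0.96],[0.013,0.028,0.006],0.5],
    [[0,0,0.95],[0.015,0.027,0.006],0.5],
    [[0,0,0.96],[0.018,0.025,0.006],0.5],
    [[0,0,0.96],[0.02,0.023,0.006],0.5],
    [[0,0,0.96],[0.022,0.021,0.006],0.5],
    [[0,0,0.95],[0.024,0.019,0.006],0.5],
    [[0,0,0.96],[0.026,0.017,0.006],0.5],
  ],
)

```text
time_s: 22.9
tcp_pos: [0.4386, -0.0023, 0.3341]
ee_rot: [[0.673, -0.739, -0.0], [-0.739, -0.673, -0.0], [0.0, 0.0, -1.0]]
wrist_force: [-0.6, 0.6, -0.5]
gripper_width: 0.498
gripper_force: 0.0
```

Call:
move_arm(
  series=[
    [[0,0,0.96],[0.027,0.014,0.006],0.5],
    [[0,0,0.95],[0.029,0.012,0.006],0.5],
    [[0,0,0.96],[0.03,0.009,0.006],0.5],
    [[0,0,0.96],[0.03,0.006,0.006],0.5],
    [[0,0,0.95],[0.031,0.003,0.006],0.5],
    [[0,0,0.96],[0.031,0,0.006],0.5],
    [[0,0,0.96],[0.031,-0.003,0.006],0.5],
    [[0,0,0.95],[0.03,-0.006,0.006],0.5],
    [[0,0,0.96],[0.03,-0.009,0.006],0.5],
    [[0,0,0.95],[0.029,-0.011,0.006],0.5],
    [[0,0,0.64],[0.018,-0.009,0.004],0.5],
    [[0,0,0.32],[0.009,-0.005,0.002],0.5],
  ],
)

```text
time_s: 24.1
tcp_pos: [0.4824, -0.1667, 0.3008]
ee_rot: [[-0.307, -0.952, -0.001], [-0.952, 0.307, 0.0], [0.0, 0.001, -1.0]]
wrist_force: [0.5, 0.6, -0.4]
gripper_width: 0.496
gripper_force: 0.0
```

Call:
move_arm(
  series=[
    [[0,0,0],[0,0,0],0.5],
    [[0,0,0],[0,0,0],0.5],
  ],
)

```text
time_s: 24.3
tcp_pos: [0.4823, -0.1657, 0.3013]
ee_rot: [[-0.303, -0.953, 0.0], [-0.953, 0.303, 0.0], [-0.0, 0.0, -1.0]]
wrist_force: [0.0, -0.0, 0.3]
gripper_width: 0.5
gripper_force: 0.0
```

Run:
```python
from h import *
np.set_printoptions(precision=4,suppress=True)
s=r.sense();R=s["ee_rot"];print(s["tcp_pos"],np.degrees(np.arctan2(R[1,0],R[0,0]))%360)
w=cap("wrist"); save(w,"w6.png")
print([(d["score"],d["centre"],atz(w,d["centre"],.14)) for d in r.pinpoint("board_tab","wrist")])
print("tab top pred",proj(w,[.4844,-.166,.15]))
hsv=cv2.cvtColor(w["img"],cv2.COLOR_RGB2HSV)
m=((hsv[:,:,0]>100)&(hsv[:,:,0]<125)&(hsv[:,:,1]>120)).astype(np.uint8)
n,l,st,ce=cv2.connectedComponentsWithStats(m)
for i in range(1,n):
    if st[i,4]>60:
        ys,xs=np.where(l==i);P=np.array([atz(w,(x,y),.15)[:2] for x,y in zip(xs,ys)],np.float32);print(st[i],cv2.minAreaRect(P))
d=np.array([.4844,-.166,0])-s["tcp_pos"];print("to go tool",R.T@d)
```

```text
[ 0.4823 -0.1657  0.3013] 252.3786119981524
[(0.6, [312.6, 231.2], array([ 0.485, -0.161,  0.14 ]))]
tab top pred [311.5234 228.7341]
[306 213  11  30 313] ((0.4845860004425049, -0.1671389937400818), (0.02797508053481579, 0.009501161985099316), 72.29354095458984)
to go tool [-0.0003 -0.0021  0.3013]
```

The tab measured at (0.4846, -0.167), 28 × 9.5 mm, which agrees with the model. Descending and gripping.

Call:
move_arm(
  series=[
    [[0,0,0],[0,-0.004,0.03],0.5],
    [[0,0,0],[0,0,0.06],0.5],
    [[0,0,0],[0,0,0.07],0.5],
    [[0,0,0],[0,0,0.07],0.5],
    [[0,0,0],[0,0,0.06],0.5],
    [[0,0,0],[0,0,0.04],0.5],
    [[0,0,0],[0,0,0.02],0.5],
    [[0,0,0],[0,0,0.006],0.5],
    [[0,0,0],[0,0,0],0.5],
    [[0,0,0],[0,0,0],0.5],
  ],
)

```text
time_s: 25.4
tcp_pos: [0.4853, -0.1663, 0.1246]
ee_rot: [[-0.303, -0.953, 0.003], [-0.953, 0.303, -0.0], [-0.0, -0.003, -1.0]]
wrist_force: [-0.1, 1.4, 1.1]
gripper_width: 0.499
gripper_force: 0.0
```

Call:
move_arm(
  series=[
    [[0,0,0],[0,0,0],0],
    [[0,0,0],[0,0,0],0],
    [[0,0,0],[0,0,0],0],
    [[0,0,0],[0,0,0],0],
    [[0,0,0],[0,0,0],0],
    [[0,0,0],[0,0,0],0],
    [[0,0,0],[0,0,0],0],
  ],
)

```text
time_s: 26.1
tcp_pos: [0.4844, -0.1664, 0.1234]
ee_rot: [[-0.303, -0.953, 0.0], [-0.953, 0.303, -0.0], [0.0, -0.0, -1.0]]
wrist_force: [0.4, 0.1, 0.6]
gripper_width: 0.113
gripper_force: 30.0
```

The tab is held (about 9.8 mm wide). Lifting straight up.

Call:
move_arm(
  series=[
    [[0,0,0],[0,0,-0.01],0],
    [[0,0,0],[0,0,-0.02],0],
    [[0,0,0],[0,0,-0.03],0],
    [[0,0,0],[0,0,-0.04],0],
    [[0,0,0],[0,0,-0.05],0],
    [[0,0,0],[0,0,-0.05],0],
    [[0,0,0],[0,0,-0.04],0],
    [[0,0,0],[0,0,-0.02],0],
    [[0,0,0],[0,0,-0.01],0],
    [[0,0,0],[0,0,0],0],
  ],
)

```text
time_s: 27.1
tcp_pos: [0.4842, -0.1663, 0.2584]
ee_rot: [[-0.303, -0.953, 0.0], [-0.953, 0.303, 0.0], [-0.0, -0.0, -1.0]]
wrist_force: [-0.9, -0.2, -1.6]
gripper_width: 0.112
gripper_force: 30.0
```

```bash
python3 -c "
from plan import *
print(r.sense()['gripper_width'],r.sense()['wrist_force'],r.sense()['tcp_pos'])
plan((.396,.1623,.21),283,24)" | sed 's/np.float64(\([-0-9.]*\))/\1/g'
```

```text
0.11211140043072702 [-0.85858561 -0.22531519 -1.64969694] [ 0.48422142 -0.16625723  0.25838838]
[[0, 0, -0.081], [-0.0087, 0.0056, 0.0015]]
[[0, 0, -0.162], [-0.0174, 0.011, 0.0029]]
[[0, 0, -0.243], [-0.0264, 0.0161, 0.0044]]
[[0, 0, -0.243], [-0.0268, 0.0154, 0.0044]]
[[0, 0, -0.243], [-0.0272, 0.0148, 0.0044]]
[[0, 0, -0.243], [-0.0275, 0.0141, 0.0044]]
[[0, 0, -0.243], [-0.0279, 0.0134, 0.0044]]
[[0, 0, -0.243], [-0.0282, 0.0127, 0.0044]]
[[0, 0, -0.243], [-0.0285, 0.012, 0.0044]]
[[0, 0, -0.243], [-0.0288, 0.0114, 0.0044]]
[[0, 0, -0.243], [-0.029, 0.0107, 0.0044]]
[[0, 0, -0.243], [-0.0293, 0.0099, 0.0044]]
[[0, 0, -0.243], [-0.0295, 0.0092, 0.0044]]
[[0, 0, -0.243], [-0.0297, 0.0085, 0.0044]]
[[0, 0, -0.243], [-0.0299, 0.0078, 0.0044]]
[[0, 0, -0.243], [-0.0301, 0.0071, 0.0044]]
[[0, 0, -0.243], [-0.0303, 0.0063, 0.0044]]
[[0, 0, -0.243], [-0.0304, 0.0056, 0.0044]]
[[0, 0, -0.243], [-0.0305, 0.0048, 0.0044]]
[[0, 0, -0.243], [-0.0307, 0.0041, 0.0044]]
[[0, 0, -0.243], [-0.0307, 0.0033, 0.0044]]
[[0, 0, -0.243], [-0.0308, 0.0026, 0.0044]]
[[0, 0, -0.162], [-0.0206, 0.0012, 0.0029]]
[[0, 0, -0.081], [-0.0103, 0.0004, 0.0015]]
```

Call:
move_arm(
  series=[
    [[0,0,-0.08],[-0.009,0.006,0],0],
    [[0,0,-0.16],[-0.017,0.011,0],0],
    [[0,0,-0.24],[-0.026,0.016,0],0],
    [[0,0,-0.25],[-0.027,0.015,0],0],
    [[0,0,-0.24],[-0.027,0.015,0],0],
    [[0,0,-0.25],[-0.028,0.014,0],0],
    [[0,0,-0.24],[-0.028,0.013,0],0],
    [[0,0,-0.24],[-0.028,0.013,0],0],
    [[0,0,-0.24],[-0.029,0.012,0.005],0],
    [[0,0,-0.25],[-0.029,0.011,0.006],0],
    [[0,0,-0.24],[-0.029,0.011,0.006],0],
    [[0,0,-0.25],[-0.029,0.01,0.007],0],
  ],
)

```text
time_s: 28.3
tcp_pos: [0.4393, -0.0009, 0.2456]
ee_rot: [[-0.038, -0.999, -0.001], [-0.999, 0.038, -0.0], [0.0, 0.001, -1.0]]
wrist_force: [1.3, 0.2, -1.7]
gripper_width: 0.113
gripper_force: 30.0
```

Call:
move_arm(
  series=[
    [[0,0,-0.24],[-0.03,0.009,0.007],0],
    [[0,0,-0.24],[-0.03,0.009,0.007],0],
    [[0,0,-0.24],[-0.03,0.008,0.007],0],
    [[0,0,-0.25],[-0.03,0.007,0.007],0],
    [[0,0,-0.24],[-0.03,0.006,0.007],0],
    [[0,0,-0.25],[-0.03,0.006,0.007],0],
    [[0,0,-0.24],[-0.031,0.005,0.007],0],
    [[0,0,-0.25],[-0.031,0.004,0.007],0],
    [[0,0,-0.24],[-0.031,0.003,0.007],0],
    [[0,0,-0.24],[-0.031,0.003,0.006],0],
    [[0,0,-0.16],[-0.021,0.001,0.004],0],
    [[0,0,-0.08],[-0.01,0,0.002],0],
  ],
)

```text
time_s: 29.5
tcp_pos: [0.3953, 0.1638, 0.2083]
ee_rot: [[0.227, -0.974, -0.001], [-0.974, -0.227, -0.001], [0.0, 0.001, -1.0]]
wrist_force: [-0.3, -0.4, -0.9]
gripper_width: 0.114
gripper_force: 30.0
```

Call:
move_arm(
  series=[
    [[0,0,0],[0,0,0],0],
    [[0,0,0],[0,0,0],0],
    [[0,0,0],[0,0,0],0],
  ],
)

```text
time_s: 29.8
tcp_pos: [0.3961, 0.1627, 0.2089]
ee_rot: [[0.224, -0.975, 0.0], [-0.975, -0.224, -0.0], [0.0, -0.0, -1.0]]
wrist_force: [0.1, -0.6, -1.8]
gripper_width: 0.11
gripper_force: 30.0
```

Run:
```python
from h import *
np.set_printoptions(precision=4,suppress=True)
s=r.sense();R=np.array(s["ee_rot"]);print(s["tcp_pos"],np.degrees(np.arctan2(R[1,0],R[0,0]))%360,s["wrist_force"],s["gripper_width"])
for P in((.396,.1620,.18),(.4692,.1789,.18)): print("to go",R.T@(np.array(P)-s["tcp_pos"])/.5)
sc=cap("scene");t=cap("top")
for n,z in[("branch_tip",.15),("branch_mid",.15)]:
  for k,c in(("scene",sc),("top",t)): print(n,k,[(round(d["score"],2),d["centre"],atz(c,d["centre"],z)) for d in r.pinpoint(n,k)[:1]])
b=r.pinpoint("board_eye","scene");print("eye",[(d["score"],d["centre"]) for d in b])
B=np.array(s["tcp_pos"])-[0,0,.1034-.077];print("pred eye px",proj(sc,B))
save(sc,"s7.png",(350,120,550,320),3)
```

```text
[0.3961 0.1627 0.2089] 282.96505329952566 [ 0.0727 -0.631  -1.7841] 0.11037146741466583
to go [0.0013 0.0005 0.0577]
to go [ 0.0012 -0.1497  0.0577]
branch_tip scene [(0.94, [444.9, 231.0], array([0.431 , 0.1757, 0.15  ]))]
branch_tip top []
branch_mid scene [(0.7, [436.4, 243.3], array([0.476 , 0.1759, 0.15  ]))]
branch_mid top []
eye [(0.89, [449.7, 210.7])]
pred eye px [447.6651 207.3531]
```

View pics/s7.png

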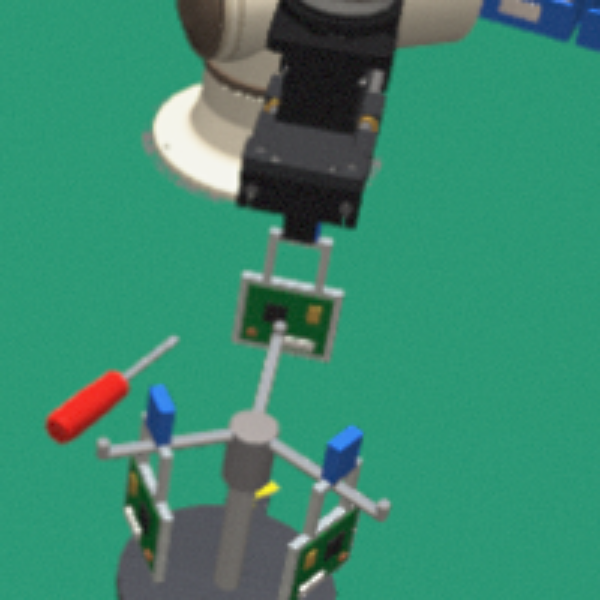

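The board is held upright in front of the branch tip at (444,231), with its window above the tip as expected. Lowering to window height, then sliding it in.

Call:
move_arm(
  series=[
    [[0,0,0],[0.001,0,0.01],0],
    [[0,0,0],[0,0,0.02],0],
    [[0,0,0],[0,0,0.02],0],
    [[0,0,0],[0,0,0.008],0],
    [[0,0,0],[0,0,0],0],
    [[0,0,0],[0,0,0],0],
  ],
)

```text
time_s: 30.75
tcp_pos: [0.3963, 0.1627, 0.1797]
ee_rot: [[0.225, -0.974, 0.0], [-0.974, -0.225, -0.0], [0.0, -0.0, -1.0]]
wrist_force: [0.3, 0.3, -1.7]
gripper_width: 0.111
gripper_force: 30.0
```

Call:
move_arm(
  series=[
    [[0,0,0],[0,-0.005,0],0],
    [[0,0,0],[0,-0.01,0],0],
    [[0,0,0],[0,-0.015,0],0],
    [[0,0,0],[0,-0.015,0],0],
    [[0,0,0],[0,-0.015,0],0],
    [[0,0,0],[0,-0.015,0],0],
    [[0,0,0],[0,-0.015,0],0],
  ],
)

```text
time_s: 31.45
tcp_pos: [0.4407, 0.1729, 0.1797]
ee_rot: [[0.225, -0.974, -0.0], [-0.974, -0.225, -0.0], [0.0, 0.0, -1.0]]
wrist_force: [-0.1, 0.4, -1.8]
gripper_width: 0.111
gripper_force: 30.0
```

Call:
move_arm(
  series=[
    [[0,0,0],[0,-0.015,0],0],
    [[0,0,0],[0,-0.015,0],0],
    [[0,0,0],[0,-0.015,0],0],
    [[0,0,0],[0,-0.01,0],0],
    [[0,0,0],[0,-0.005,0],0],
    [[0,0,0],[0,0,0],0],
    [[0,0,0],[0,0,0.006],0],
    [[0,0,0],[0,0,0.01],0],
    [[0,0,0],[0,0,0.01],0],
    [[0,0,0],[0,0,0.004],0],
    [[0,0,0],[0,0,0],0],
    [[0,0,0],[0,0,0],0],
  ],
)

```text
time_s: 32.65
tcp_pos: [0.4693, 0.1795, 0.1648]
ee_rot: [[0.225, -0.974, 0.0], [-0.974, -0.225, -0.0], [0.0, -0.0, -1.0]]
wrist_force: [1.4, 0.4, -1.9]
gripper_width: 0.109
gripper_force: 30.0
```

Call:
move_arm(
  series=[
    [[0,0,0],[0,0,0.001],0],
    [[0,0,0],[0,0,0.001],0],
    [[0,0,0],[0,0,0.001],0],
    [[0,0,0],[0,0,0],0],
    [[0,0,0],[0,0,0],0],
  ],
)

```text
time_s: 33.15
tcp_pos: [0.4693, 0.1795, 0.1633]
ee_rot: [[0.225, -0.974, 0.0], [-0.974, -0.225, 0.0], [-0.0, -0.0, -1.0]]
wrist_force: [0.0, 0.4, -0.9]
gripper_width: 0.111
gripper_force: 30.0
```

The force is dropping, so the weight is going onto the branch. Down a touch more, then I'll check before letting go.

Call:
move_arm(
  series=[
    [[0,0,0],[0,0,0.001],0],
    [[0,0,0],[0,0,0],0],
    [[0,0,0],[0,0,0],0],
  ],
)

```text
time_s: 33.45
tcp_pos: [0.4693, 0.1795, 0.1631]
ee_rot: [[0.225, -0.974, 0.0], [-0.974, -0.225, 0.0], [-0.0, -0.0, -1.0]]
wrist_force: [-0.0, 0.1, 2.2]
gripper_width: 0.113
gripper_force: 30.0
```

Run:
```python
from h import *
print(r.sense()["wrist_force"],r.sense()["tcp_pos"])
c=cap("scene"); save(c,"s8.png",(370,140,520,290),4)
```

```text
[-0.00980772  0.12769037  2.22536967] [0.46930413 0.17952274 0.16311624]
```

View pics/s8.png

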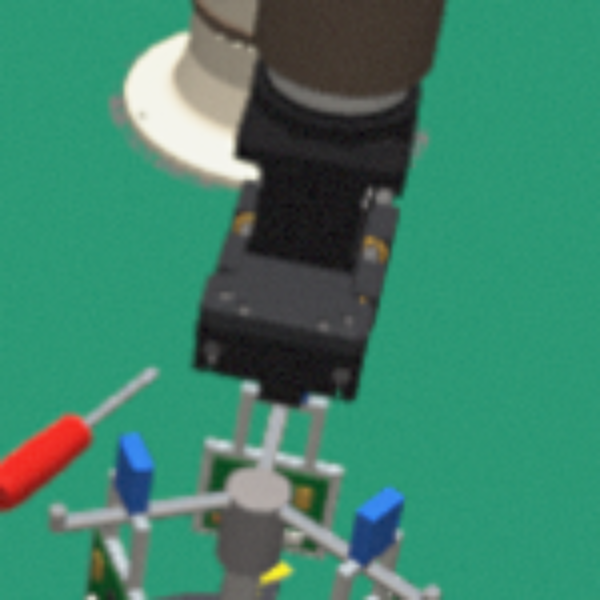

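The rod passes between the two window legs at about (275,430) and bears the load (+4 N). Releasing and backing straight up.

Call:
move_arm(
  series=[
    [[0,0,0],[0,0,0],0.15],
    [[0,0,0],[0,0,0],0.2],
    [[0,0,0],[0,0,0],0.35],
    [[0,0,0],[0,0,0],0.35],
    [[0,0,0],[0,0,-0.01],0.35],
    [[0,0,0],[0,0,-0.02],0.35],
    [[0,0,0],[0,0,-0.03],0.35],
    [[0,0,0],[0,0,-0.05],0.35],
    [[0,0,0],[0,0,-0.07],0.35],
    [[0,0,0],[0,0,-0.07],0.35],
    [[0,0,0],[0,0,-0.07],0.35],
    [[0,0,0],[0,0,-0.07],0.35],
  ],
)

```text
time_s: 34.7
tcp_pos: [0.469, 0.1792, 0.3605]
ee_rot: [[0.225, -0.974, 0.001], [-0.974, -0.225, 0.001], [-0.001, -0.002, -1.0]]
wrist_force: [0.9, 1.3, 0.3]
gripper_width: 0.351
gripper_force: 0.0
```

Call:
move_arm(
  series=[
    [[0,0,0],[0,0.04,-0.04],0.35],
    [[0,0,0],[0,0.06,0],0.35],
    [[0,0,0],[0,0.06,0],0.35],
    [[0,0,0],[0,0.03,0],0.35],
    [[0,0,0],[0,0,0],0.35],
    [[0,0,0],[0,0,0],0.35],
    [[0,0,0],[0,0,0],0.35],
    [[0,0,0],[0,0,0],0.35],
    [[0,0,0],[0,0,0],0.35],
    [[0,0,0],[0,0,0],0.35],
    [[0,0,0],[0,0,0],0.35],
    [[0,0,0],[0,0,0],0.35],
  ],
)

```text
time_s: 35.9
tcp_pos: [0.3768, 0.1581, 0.3777]
ee_rot: [[0.225, -0.974, -0.0], [-0.974, -0.225, -0.0], [0.0, 0.0, -1.0]]
wrist_force: [-0.1, -0.4, -0.7]
gripper_width: 0.35
gripper_force: 0.0
```

Run:
```python
from h import *
s=r.sense();print(s["time_s"],s["wrist_force"],s["tcp_pos"])
c=cap("scene");a=c["img"].astype(int)
tl=[]
for n,w in(("scene",(380,190,510,340)),("wrist",(200,0,440,277)),("top",(195,205,273,295))):
    k=cap(n)["img"];tl.append(cv2.resize(k[w[1]:w[3],w[0]:w[2],::-1],(266,307),interpolation=2))
    if n=="scene": print("motion px",(abs(k.astype(int)-a).max(2)[190:340,380:510]>40).sum())
cv2.imwrite("pics/b9.png",cv2.hconcat(tl))
for q,z in(("branch_tip",.15),("board_eye",.137),("board_tab",.18)):
    print(q,[(round(d["score"],2),atz(c,d["centre"],z).round(4)) for d in r.pinpoint(q,"scene")])
```

```text
35.9 [-0.14747246 -0.40075497 -0.68227875] [0.3767569  0.15812961 0.37774343]
motion px 0
branch_tip [(0.8, array([0.4356, 0.1702, 0.15  ]))]
board_eye [(0.7, array([0.4717, 0.1836, 0.137 ])), (0.52, array([0.4574, 0.1848, 0.137 ]))]
board_tab [(0.8, array([0.4619, 0.178 , 0.18  ]))]
```

View pics/b9.png

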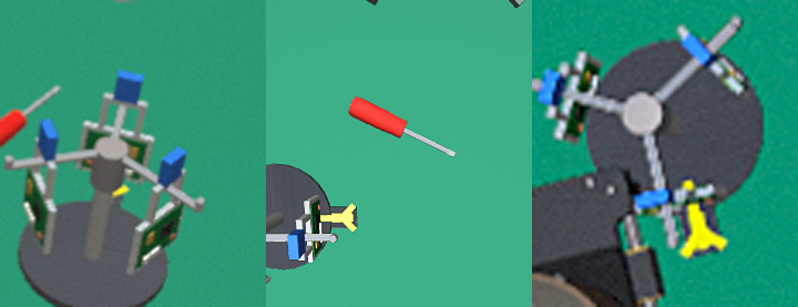

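The board hangs upright and still on the branch, the other two boards are undisturbed, and the arm is clear. Handing in.

```bash
python3 -c "
from station import r
print(r.finish_job())"
```

```text
the job is handed in; nothing more can be done
None
```

I flipped the clamp to its open stop, turned the empty branch to the arrow and hung the board on it upright and still; the job was handed in at about 36 s of the 72 s allowed, and the hand-in gave no verdict.

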